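# Free the loaf tin jammed in the tin well

## Robot

A 6-joint arm with a two-finger parallel gripper is mounted at the origin on the work surface. World frame = base frame: x ahead of the robot, y to its left, z up, the work surface at z = 0. Lengths are in m, angles in degrees, forces in N, time in s.
With the tool pointing down it reaches from about 0.4 to 0.825 m from the base axis. Payload 7 kg.
Tool frame: the origin (TCP) lies on the mounting face of the last link; the fingertips stand 178 mm ahead of it and the grasp point (between the pads) lies 159 mm ahead of it; z points along the fingers, y is the direction in which the jaws open and shut (so a half turn about z gives the same grasp; the last joint's range is limited). The gripper opens to 88 mm and grips with 3 to 60 N. Pads are 19 mm wide; open, the fingers measure 130 mm over their backs; the gripper's body (78 mm by 193 mm) begins 47 mm behind the grasp point.
Start: joints at [-55.858, 20.546, 0.682, 0, -70.136, -16.507], TCP at [0.204, -0.643, 0.405] pointing down, gripper open.
Joint ranges: [-176.03, 176.03], [-82.01, 121.73], [-58.28, 71.71], [-173.87, 95.51], [-174.79, -0.11], [-173.66, 173.66]. Speed limits (degrees/s): [136.94, 136.94, 172.46, 180, 180, 180].

## Interface

Orientations are given as [roll, pitch, yaw] about the fixed x, y, z axes, in that order (R = Rz(yaw) Ry(pitch) Rx(roll)).
In Python, from plant import r gives the robot as it stands. The module is installed in compiled form; this text tells all that it offers.
- The arm moves only by the tool carry_out, never from a script. Its argument "plan" is a list of rows, each a list of 3 entries, a list of its own where there are three numbers: the shift along the tool's x, y, z in m, then the turn, a rotation vector about the tool's x, y, z in degrees, then the closure in counts, from 0 (fully open) to 255 (shut). In form: [[[x, y, z], [ax, ay, az], hand], ...]. A call has 1 to 12 rows; each row shifts and turns the commanded pose from where the row before left it, along the tool's axes as they then stand; what a row does not reach is not made up. A row lasts 1/12 s, in which the tool goes at most 41.7 mm and 7.16 degrees, less where a joint would pass 70% of its speed; a pose out of reach is approached as far as the arm can. A call is refused whole if a number of a shift passes 0.0417 or a number of a turn 7.16, either way. A call with a gripper value outside its range is refused whole. The fingers move at their own pace and stop on an object; "grip_force" is the grip in N (left out, the last holds). Time passes only in rows, so rows that do not move let the fingers close. It gives the time, the measured TCP pose, the force and the opening at its end, in the units of the state.
- r.get_state(): the state, without advancing time (a new reading comes with each control period).
- r.capture(name): name is "scene" or "side" or "wrist"; returns the picture (400x640x3 uint8, red, green, blue); there is no depth.
- r.get_calibration(name): a dict with "K" (3x3 intrinsics, pixels), "rvec" (rotation vector, rad) and "tvec" (3), from world to camera coordinates, as OpenCV has them. Camera axes: x right, y down, z forward; pixel columns grow to the right and rows downward; lengths in m; the calibration is good to about 2 mm. A picture is of the moment at which its call begins: read the wrist's pose just before it. get_calibration takes no time and is no camera call; for the wrist camera it gives the pose at the moment of the call.
- r.close_job(): hands the job in, once; it reports no verdict.
The state is a dict: "time_s": time; "joints": joint angles; "qd": joint speeds; "joint_torque": joint torques, N m; "tcp_pos": TCP position; "eef_rot": TCP orientation; "contact_force": force on the tool from outside, world axes, zero at the start; "moment": the same for the moment, N m; "gripper_width": finger opening in m.
Only numpy, scipy, OpenCV 4.12 (cv2) and the standard library are available. Lean on these libraries where they do the work, as an engineer would, in place of code of your own. Each camera call takes 0.05 s, during which the arm holds its last target. There are 200 camera calls.

## Task

First move the bench scraper off the wooden stand and lay it flat in the aluminium tray. Then free the lidded loaf tin that is jammed aslant in the steel well: without tipping it any steeper, turn it level while it is still down in the well, then lift it out and set it squarely and wholly on the wooden stand, upright. Leave the crock, the jar and the bottle standing where they are.

Things in the scene. Friction and masses are not known exactly. Their poses are not given: they have to be found in the camera images.
- well: Fixed open-topped stainless well, long along its x. Origin at worktop level under the centre of its mouth. Mouth clear from x = -90 to +90, y = -58 to +58 mm; rim at z = 112, floor at z = 4, walls 6 thick (outside x = -96 to +140, y = -64 to +64). Its -x end, towards the robot give or take its yaw, is a plain wall up to the rim; its +x end has a ledge and a slot (see ledge).
- ledge (a point): Middle of the ledge's front top edge, at x = +90, z = 74 mm in the well's frame. The ledge is solid from the floor to there and runs from x = +90 to +140. Above it is a slot 32 mm high (z = 74 to 106), open to the well, going in to x = +132; its roof is the 6 mm rim plate, which also begins at x = +90.
- tin: Loose closed metal loaf tin, 168 (x) x 100 (y) x 80 (z) mm, about 0.45 kg, square-cornered. Origin at the centre of its underside, z up through its lid. It starts tipped about 26 degrees in the well: its -x bottom edge on the well's floor, its +x bottom edge up in the slot on the ledge, the -x edge of its lid close to or against the well's plain wall, its lid facing up and to the well's -x.
- tab (a point): Top centre of the tin's rigid upright tab, the part to hold it by, at z = 120 mm in the tin's frame. The tab stands on the middle of the lid: 10 mm thick along the tin's x, 60 mm wide along its y, from z = 80 to 120; it leans with the tin.
- corner (a point): Middle of the tin's +x bottom edge, the one caught in the slot (x = +84, z = 0 in the tin's frame). Lifted straight up it catches under the slot's roof until the tin is within about 8 degrees of level. There is room to turn the tin by raising its -x end while this edge stays about 4 mm above the ledge and draws back towards the well's -x; level, the tin has 12 mm of end play.
- stand: Fixed low wooden stand, 200 (x) x 130 (y) mm, flat top at z = 20 mm. Origin under its centre at worktop level. The tin goes on it with its long side along the stand's x, either way round.
- scraper: Loose bench scraper lying flat on the stand, 120 (x) x 87 (y) mm, 0.15 kg. Origin at its underside. Its bar handle, wood, 120 x 24 x 28 high, is centred at y = +30 mm (y = +18 to +42, z = 0 to 28); its flat steel blade, 4 mm thick on the underside, runs from there to y = -45 mm. z is up as it lies.
- tray: Fixed open aluminium tray, outside 190 (x) x 170 (y) x 30 (z) mm, walls and floor 5 mm thick. Origin under its centre at worktop level.
- crock: Bystander: open white crock, 72 mm across, 85 high, standing about 15 cm beyond the stand's centre at its +x end. Origin under its centre.
- jar: Bystander: clear jar, 60 mm across, 80 high, standing about 15 cm from the stand's centre at its -x end. Origin under its centre.
- oil: Bystander: green glass bottle, 60 mm across, 170 high, standing at the tray's +x end. Origin under its centre.
Things that resemble listed ones, but are neither listed nor needed, are in the scene too. What is shaped like the tin but green or yellow is not meant. What is shaped like the scraper but red is not meant.

How it is judged (in metres and radians):
On the way, in this order (a step that is already met when the one before it is completed fails the run):
1. the scraper lies flat in the tray, let go (x of scraper in the frame of tray between -0.075 and 0.075 m and y of scraper in the frame of tray between -0.065 and 0.065 m and z of scraper in the frame of tray between 0 and 0.012 m and angle between scraper's own z axis and vertical below 0.12 rad and contact force between the fingers and scraper below 0.1 N), for 0.2 s.
2. the tin is level (within 7 degrees) while its underside is still below the well's rim, inside the mouth (angle between tin's own z axis and vertical below 0.12 rad and z of tin in the frame of well below 0.105 m and horizontal distance between tin and well below 0.03 m), for 0.1 s.
3. the tin stands on the stand (x of tin in the frame of stand between -0.02 and 0.02 m and y of tin in the frame of stand between -0.018 and 0.018 m and z of tin in the frame of stand between 0.016 and 0.025 m and angle between tin's own z axis and vertical below 0.05 rad and angle between the x axis of tin and the x axis of stand, either way round below 0.15 rad and contact force between the fingers and tin below 0.1 N), for 0.2 s.
At the end, for the whole second after the job is handed in: The tin rests upright on the stand, its centre within 20 mm along and 18 mm across of the stand's centre, long side within 0.15 rad of the stand's; the scraper lies flat in the tray; crock, jar and bottle stand within 30 mm of where they were; all released and at rest (all of step 3 and x of scraper in the frame of tray between -0.075 and 0.075 m and y of scraper in the frame of tray between -0.065 and 0.065 m and z of scraper in the frame of tray between 0 and 0.012 m and angle between scraper's own z axis and vertical below 0.12 rad and linear speed of each of tin, scraper below 0.02 m/s and distance of each of crock, jar, oil from where it was at the start of the episode below 0.03 m); the robot touches nothing.
It fails at once if the tin is tipped more than 36 degrees from upright (angle between tin's own z axis and vertical above 0.63 rad).
It fails at once if a bystander is knocked over or pushed more than 30 mm (distance of any of crock, jar, oil from where it was at the start of the episode above 0.03 m or angle between any of crock, jar, oil's own z axis and vertical above 0.5 rad).
It also fails if it takes over 59 s, if anything falls off the work surface, if the arm or the gripper's body presses on something with over 40 N, if the wrist force passes 120 N, or if a joint passes its speed limit or range.

## Working session

There is one attempt and no reset: what is moved stays moved. The work goes in short steps, Python scripts to look and compute and a tool call to move; the robot and the scene stay as the last step left them, time stands still between calls to the robot, and variables do not carry over. Pictures are saved under pics/ and viewed, about 8 in all and at most 12, crops included, and the job is handed in when it is done.

Besides the shell and the picture viewer there is one more tool, called after "Emit:" as a command line: name --argument value ..., lists and objects as JSON in quotes. carry_out: Moves the arm, as the interface text tells. Its arguments: {"type":"object","properties":{"plan":{"type":"array","items":{"type":"array"}},"grip_force":{"type":"number"}},"required":["plan"]}

```bash
mkdir -p pics
cat > h.py <<'E'
import numpy as np, cv2
from scipy.spatial.transform import Rotation as R
from plant import r
def cap(name,fn):
    c=r.get_calibration(name); im=r.capture(name)
    cv2.imwrite('pics/'+fn,im[:,:,::-1]); np.savez('pics/'+fn+'.npz',K=c['K'],rv=c['rvec'],tv=c['tvec']); return im
def cal(fn):
    d=np.load('pics/'+fn+'.npz'); return d['K'],d['rv'].ravel(),d['tv'].ravel()
def proj(c,P): return cv2.projectPoints(np.array(P,float).reshape(-1,3),c[1],c[2],np.array(c[0]),None)[0][:,0]
def back(c,uv,z):
    K,rv,tv=c; Rm=R.from_rotvec(rv).as_matrix(); o=-Rm.T@tv
    uv=np.array(uv,float).reshape(-1,2); d=np.c_[uv,np.ones(len(uv))]@np.linalg.inv(K).T@Rm
    return o+d*((z-o[2])/d[:,2])[:,None]
E
python3 - <<'E'
from h import *
print(r.get_state())
for n in('scene','side','wrist'):
    cap(n,n+'0.png'); c=cal(n+'0.png'); print(n,c[0].round(1).tolist(),(-R.from_rotvec(c[1]).as_matrix().T@c[2]).round(3))
E
```

```text
{'time_s': 0.0, 'joints': array([-5.58576711e+01,  2.05935658e+01,  6.33427135e-01, -2.14539210e-02,
       -7.01362922e+01, -1.65081205e+01]), 'qd': array([ 0.07821957, -0.02761375, -0.07099471,  0.01255332, -0.03000459,
       -0.01005644]), 'joint_torque': array([ 1.49039308e-03, -5.82712018e+01,  2.93055385e+01,  6.99716359e+00,
        6.83041246e-03, -1.23744012e-04]), 'tcp_pos': array([ 0.20444234, -0.64309143,  0.40369156]), 'eef_rot': array([ 1.79901813e+02, -8.06731938e-03, -1.62373091e+02]), 'contact_force': array([0.67012071, 0.29295024, 0.24729708]), 'moment': array([0.00023735, 0.0220441 , 0.02355543]), 'gripper_width': 0.08785951835843267}
scene [[452.8, 0.0, 317.5], [0.0, 452.8, 200.3], [0.0, 0.0, 1.0]] [ 1.497 -0.441  0.837]
side [[431.4, 0.0, 315.0], [0.0, 431.4, 196.7], [0.0, 0.0, 1.0]] [-0.018  0.833  0.723]
wrist [[304.3, 0.0, 315.7], [0.0, 304.3, 197.1], [0.0, 0.0, 1.0]] [ 0.141 -0.664  0.385]
```

View pics/scene0.png

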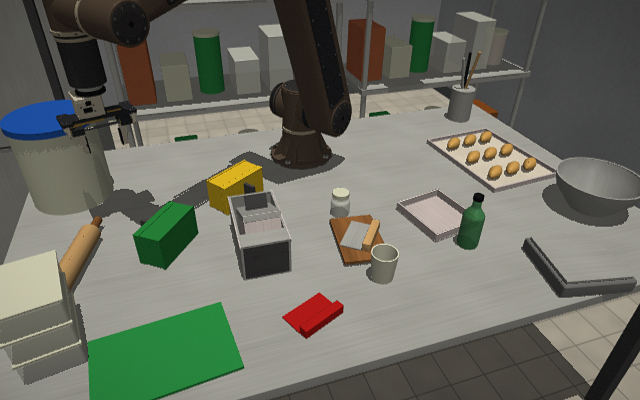

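View pics/side0.png

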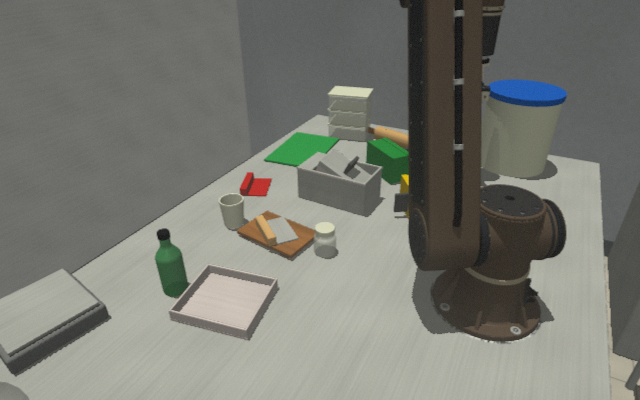

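The scene view shows the well at about (228-290, 190-278) with the tin tipped inside it. The stand and scraper are at (357,240), the tray at (437,213), the bottle at (471,225), the jar at (341,202) and the crock at (384,263). The side view agrees. Next I'll get rough positions and plan a closer wrist view.

Run:
```python
from h import *
c=cal('scene0.png')
print('well rim',back(c,[(229,196),(274,192),(291,241),(237,248)],.112).round(3).tolist())
print('stand',back(c,[(330,216),(370,215),(389,257),(340,264)],.02).round(3).tolist())
print('tray',back(c,[(397,206),(436,190),(474,214),(436,240)],.03).round(3).tolist())
print('jar,crock,oil',back(c,[(341,214),(384,280),(469,245)],0).round(3).tolist())
c=cal('wrist0.png');Rm=R.from_rotvec(c[1]).as_matrix();o=-Rm.T@c[2]
s=r.get_state();Rt=R.from_euler('xyz',s['eef_rot'],degrees=True).as_matrix()
print('cam in tool',Rt.T@(o-s['tcp_pos']),(Rt.T@Rm.T).round(3).tolist())
```

```text
well rim [[0.387, -0.33, 0.112], [0.405, -0.201, 0.112], [0.638, -0.215, 0.112], [0.624, -0.349, 0.112]]
stand [[0.448, -0.04, 0.02], [0.48, 0.08, 0.02], [0.675, 0.05, 0.02], [0.661, -0.088, 0.02]]
tray [[0.474, 0.174, 0.03], [0.429, 0.34, 0.03], [0.584, 0.38, 0.03], [0.66, 0.203, 0.03]]
jar,crock,oil [[0.423, 0.007, 0.0], [0.734, 0.009, 0.0], [0.678, 0.306, 0.0]]
cam in tool [ 0.06671575 -0.00022424  0.01878409] [[0.001, -0.968, -0.251], [1.0, 0.0, 0.0], [-0.0, -0.251, 0.968]]
```

Emit:
carry_out --plan '[[[-0.022,0.029,-0.0053],[0,0,0],0],[[-0.022,0.029,-0.0053],[0,0,0],0],[[-0.022,0.029,-0.0053],[0,0,0],0],[[-0.022,0.029,-0.0053],[0,0,0],0],[[-0.022,0.029,-0.0053],[0,0,0],0],[[-0.022,0.029,-0.0053],[0,0,0],0],[[-0.022,0.029,-0.0053],[0,0,0],0],[[-0.022,0.029,-0.0053],[0,0,0],0],[[-0.022,0.029,-0.0053],[0,0,0],0],[[-0.022,0.029,-0.0053],[0,0,0],0],[[-0.02,0.02,-0.0053],[0,0,0],0],[[0,0,0],[0,0,0],0]]'

```text
time_s: 1.15
tcp_pos: [0.3404, -0.2721, 0.4644]
eef_rot: [-179.9, 0.2, -162.2]
contact_force: [0.7, 0.5, -0.3]
gripper_width: 0.0872
```

Run:
```python
from h import *
im=cap('wrist','wrist1.png'); s=r.get_state(); print(s['tcp_pos'],s['eef_rot'],s['joints'].round(1))
cv2.imwrite('pics/w1v.png',cv2.resize(im[:,:,::-1],(800,500),interpolation=cv2.INTER_CUBIC))
```

```text
[ 0.33999398 -0.27328513  0.46381124] [-1.79943644e+02  1.09279264e-01 -1.62120536e+02] [-12.7  -5.  -21.8  -0.  -73.  -59.4]
```

Emit:
carry_out --plan '[[[-0.025,0.031,-0.004],[0,0,0],0],[[-0.025,0.031,-0.004],[0,0,0],0],[[-0.025,0.031,-0.004],[0,0,0],0],[[-0.025,0.031,-0.004],[0,0,0],0],[[-0.025,0.031,-0.004],[0,0,0],0],[[-0.025,0.031,-0.004],[0,0,0],0],[[-0.025,0.031,-0.004],[0,0,0],0],[[-0.01,0.02,0],[0,0,0],0],[[0,0,0],[0,0,0],0]]'

```text
time_s: 1.95
tcp_pos: [0.445, 0.0094, 0.4903]
eef_rot: [180.0, -0.0, -162.2]
contact_force: [-0.1, -0.3, -0.3]
gripper_width: 0.0877
```

Run:
```python
from h import *
im=cap('wrist','wrist2.png'); s=r.get_state(); print(s['tcp_pos'],s['eef_rot'],s['joints'].round(1))
cv2.imwrite('pics/w2v.png',cv2.resize(im[:,:,::-1],(800,500),interpolation=cv2.INTER_CUBIC))
```

```text
[0.44443116 0.00800758 0.49025291] [-1.79999306e+02 -8.64685084e-02 -1.62228568e+02] [ 26.6  -4.7 -18.2  -0.  -76.6 -98.8]
```

View pics/w1v.png

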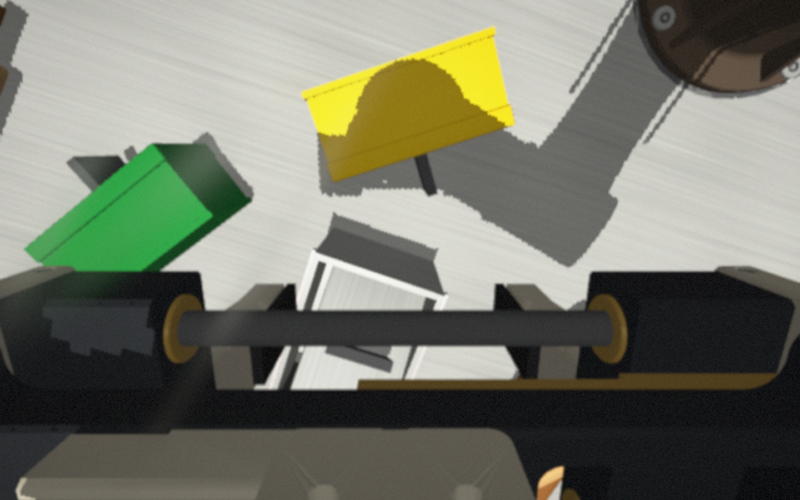

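View pics/w2v.png

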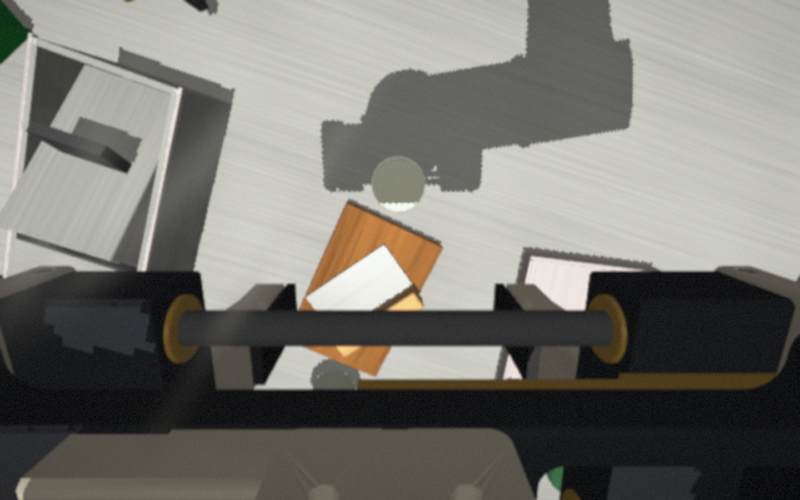

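w1 shows the well mouth partly hidden, with rim corners near (313,250) and (446,297). w2 shows:
- stand corners at (349,202), (441,245) and (375,375)
- scraper blade corners at (386,246) and (306,297), with the handle end near (420,300)
- tin tab at (80,145) and lid corners at (85,65) and (178,100)
- near tray corner at (525,250)

I'll take enlarged crops of the fixed cameras for accurate picks.

Run:
```python
import cv2,numpy as np
a=cv2.imread('pics/scene0.png')[184:290,222:488]; b=cv2.imread('pics/side0.png')[146:340,165:388]
cv2.imwrite('pics/sc.png',cv2.resize(a,None,fx=3,fy=3,interpolation=cv2.INTER_CUBIC))
cv2.imwrite('pics/sd.png',cv2.resize(b,None,fx=3,fy=3,interpolation=cv2.INTER_CUBIC))
```

```text
(no output)
```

View pics/sc.png

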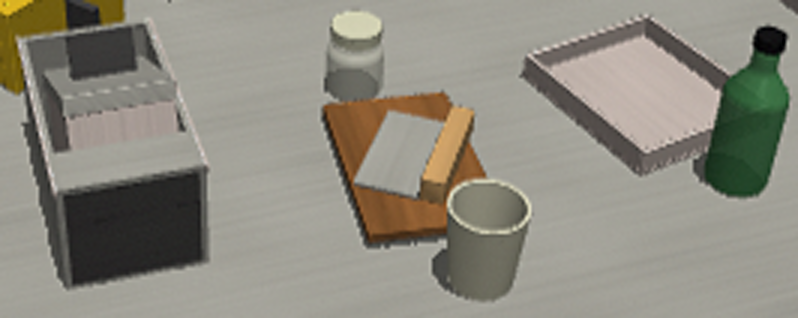

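View pics/sd.png

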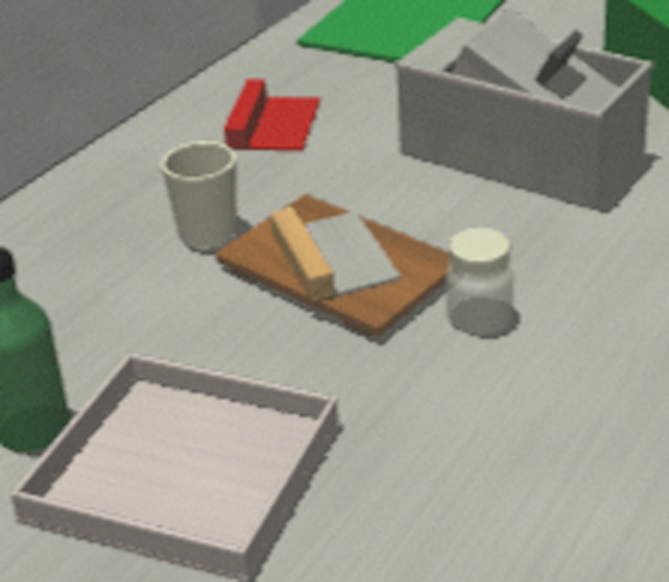

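Zoomed picks are good (corner positions are in the script). Next I'll fit the poses.

```bash
cat > fit.py <<'E'
from h import *
from scipy.optimize import least_squares
C={k:cal(f) for k,f in dict(s='scene0.png',d='side0.png',w='wrist2.png',v='wrist1.png').items()}
px=lambda k,u,v:{'s':(222+u/3-.33,184+v/3-.33),'d':(165+u/3-.33,146+v/3-.33)}.get(k,(u*.8,v*.8))
def fit(obs,x0,z=0):
    P=np.array([o[3:] for o in obs],float)/1000
    def res(p):
        W=R.from_euler('z',p[2]).apply(P)+[p[0],p[1],z]
        return np.concatenate([(proj(C[o[0]],w)[0]-px(*o[:3])) for o,w in zip(obs,W)])
    s=least_squares(res,x0,loss='soft_l1'); return s.x,res(s.x).reshape(-1,2)
O=dict(
well=([('s',18,40,-96,-64,112),('s',155,20,-96,64,112),('s',207,167,140,64,112),('s',57,190,140,-64,112),('s',70,286,140,-64,0),('s',207,262,140,64,0),
('d',399,65,140,64,112),('d',605,113,-96,64,112),('d',651,63,-96,-64,112),('d',463,20,140,-64,112),('d',403,153,140,64,0),('d',607,210,-96,64,0),
('w',33,38,-96,-64,112),('w',181,90,-96,64,112),('v',313,250,-96,-64,112),('v',446,297,-96,64,112)],[.5,-.27,-.07],0),
stand=([('s',323,107,-100,-65,20),('s',445,93,-100,65,20),('s',366,237,100,-65,20),('d',307,195,100,-65,20),('d',218,256,100,65,20),('d',378,329,-100,65,20),
('w',349,202,-100,-65,20),('w',441,245,-100,65,20),('w',375,375,100,65,20)],[.56,0,-.1],0),
scraper=([('s',390,110,-60,-45,4),('s',355,184,60,-45,4),('s',472,110,-60,42,28),('s',453,107,-60,18,28),('s',421,182,60,18,28),('s',445,183,60,42,28),
('d',273,212,60,42,28),('d',291,207,60,18,28),('d',313,284,-60,42,28),('d',332,277,-60,18,28),('d',354,211,60,-45,4),('d',399,274,-60,-45,4),
('w',386,246,-60,-45,4),('w',306,297,60,-45,4)],[.56,0,-.3],.02),
tray=([('s',525,62,-95,-85,30),('s',648,15,-95,85,30),('s',642,152,95,-85,30),('d',132,358,95,-85,30),('d',338,402,-95,-85,30),('d',246,553,-95,85,30),('d',15,497,95,85,30),('w',525,250,-95,-85,30)],[.54,.27,.2],0))
if __name__=='__main__':
  for n,(o,x0,z) in O.items():
    p,e=fit(o,x0,z); print(n,p[:2].round(4),np.degrees(p[2]).round(2)); print(e.round(1).tolist())
E
python3 fit.py
```

```text
well [ 0.4854 -0.2728] -1.73
[[-0.1, -0.7], [-2.0, -0.5], [-0.1, -0.9], [-0.5, 0.3], [-1.3, 1.4], [0.7, 0.1], [-1.3, -0.7], [-2.0, 0.7], [-0.3, 0.2], [-2.4, -0.5], [-1.5, 0.4], [-4.3, 0.4], [-0.3, -1.7], [-0.0, -0.4], [1.4, 1.4], [-0.2, -0.9]]
stand [0.5639 0.0039] -7.8
[[-0.7, -1.5], [-0.3, -1.0], [0.2, -1.3], [-0.3, -0.8], [-1.1, -1.3], [-0.1, -0.3], [-1.8, -1.4], [2.2, 0.8], [0.1, 0.7]]
scraper [0.5686 0.011 ] -38.06
[[-0.2, -0.0], [-0.4, -0.8], [1.4, -0.4], [-0.2, -1.1], [-0.1, -1.7], [0.5, -0.1], [-1.9, -0.3], [0.1, -0.5], [-2.4, -1.8], [-0.2, -1.7], [0.0, 0.2], [-0.3, 0.9], [-0.9, -0.7], [0.2, -0.1]]
tray [0.5252 0.2829] 10.61
[[-1.2, -3.4], [-1.3, -1.1], [0.0, -0.6], [-0.5, -1.9], [0.7, -1.8], [0.5, 0.1], [-1.0, -1.0], [4.3, 2.1]]
```

```bash
cat >> h.py <<'E'
import json
def plan(tp,trot,n,hand,start=None):
    """straight line to tcp pos tp, orientation trot (Rotation), n rows"""
    s=r.get_state(); p0,R0=start if start else (s['tcp_pos'],R.from_euler('xyz',s['eef_rot'],degrees=True))
    tp=np.array(tp); rel=(R0.inv()*trot).as_rotvec(); rows=[]; p,q=np.array(p0),R0
    for i in range(1,n+1):
        qt=R0*R.from_rotvec(rel*i/n); pt=p0+(tp-p0)*i/n
        sh=q.inv().apply(pt-p).round(4); tu=np.degrees((q.inv()*qt).as_rotvec()).round(1)
        rows.append([sh.tolist(),tu.tolist(),hand]); p=p+q.apply(sh); q=q*R.from_rotvec(np.radians(tu))
    print(json.dumps(rows).replace('-0.0,','0,').replace('-0.0]','0]')); return p,q
def down(yaw): return R.from_euler('xyz',[180,0,yaw],degrees=True)
E
python3 - <<'E'
from h import *
e=plan([.5871,.0346,.27],down(142),10,0)
plan([.5871,.0346,.205],down(142),4,0,e)
E
```

```text
[[[-0.0144, -0.0018, 0.022], [0, 0, 5.6], 0], [[-0.0146, -0.0004, 0.022], [0, 0, 5.6], 0], [[-0.0145, 0.001, 0.022], [0, 0, 5.5], 0], [[-0.0143, 0.0024, 0.022], [0, 0, 5.6], 0], [[-0.0141, 0.0038, 0.022], [0, 0, 5.6], 0], [[-0.0136, 0.0051, 0.022], [0, 0, 5.6], 0], [[-0.013, 0.0065, 0.022], [0, 0, 5.5], 0], [[-0.0124, 0.0076, 0.022], [-0.1, 0, 5.6], 0], [[-0.0115, 0.0088, 0.022], [0.0, -0.1, 5.6], 0], [[-0.0106, 0.0099, 0.0221], [0.0, 0.0, 5.6], 0]]
[[[0, 0, 0.0162], [0.0, 0.0, 0], 0], [[0, 0, 0.0163], [0.0, 0.0, 0], 0], [[0, 0, 0.0162], [0.0, 0.0, 0], 0], [[0, 0, 0.0163], [0.0, 0.0, 0], 0]]
```

Emit:
carry_out --plan '[[[-0.0144,-0.0018,0.022],[0,0,5.6],0],[[-0.0146,-0.0004,0.022],[0,0,5.6],0],[[-0.0145,0.001,0.022],[0,0,5.5],0],[[-0.0143,0.0024,0.022],[0,0,5.6],0],[[-0.0141,0.0038,0.022],[0,0,5.6],0],[[-0.0136,0.0051,0.022],[0,0,5.6],0],[[-0.013,0.0065,0.022],[0,0,5.5],0],[[-0.0124,0.0076,0.022],[0,0,5.6],0],[[-0.0115,0.0088,0.022],[0,0,5.6],0],[[-0.0106,0.0099,0.022],[0,0,5.6],0],[[0,0,0],[0,0,0],0]]'

```text
time_s: 2.92
tcp_pos: [0.5872, 0.0313, 0.2657]
eef_rot: [-179.7, -0.2, 141.4]
contact_force: [0.1, -0.4, 0.4]
gripper_width: 0.0878
```

Run:
```python
from h import *
s=r.get_state();print(s['tcp_pos'],s['eef_rot'],s['joints'].round(1))
plan([.5871,.0346,.205],down(142),4,0)
cap('scene','scene1.png'); cap('side','side1.png')
```

```text
[0.58720998 0.03128274 0.26572376] [-179.6627917    -0.22117286  141.39179837] [  22.1   19.8  -20.4   -0.   -50.2 -150.7]
[[[0.0005, 0.0007, 0.0152], [-0.1, -0.1, -0.2], 0], [[0.0005, 0.0007, 0.0152], [-0.1, 0, -0.1], 0], [[0.0005, 0.0007, 0.0151], [-0.1, -0.1, -0.2], 0], [[0.0005, 0.0006, 0.0152], [0, 0, -0.1], 0]]
```

Emit:
carry_out --plan '[[[0.0005,0.0007,0.0152],[0,0,0],0],[[0.0005,0.0007,0.0152],[0,0,0],0],[[0.0005,0.0007,0.0152],[0,0,0],0],[[0.0005,0.0007,0.0152],[0,0,0],0],[[0,0,0],[0,0,0],0],[[0,0,0],[0,0,0],255],[[0,0,0],[0,0,0],255],[[0,0,0],[0,0,0],255],[[0,0,0],[0,0,0],255],[[0,0,0],[0,0,0],255],[[0,0,0],[0,0,0],255]]' --grip_force 25

```text
time_s: 3.93
tcp_pos: [0.587, 0.0366, 0.2107]
eef_rot: [180.0, 0.0, 141.8]
contact_force: [-0.1, 0.5, 0.2]
gripper_width: 0.0531
```

Emit:
carry_out --plan '[[[0,0,0.002],[0,0,0],255],[[0,0,0.002],[0,0,0],255],[[0,0,0],[0,0,0],255],[[0,0,0],[0,0,0],255],[[0,0,0],[0,0,0],255],[[0,0,0],[0,0,0],255],[[0,0,0],[0,0,0],255],[[0,0,0],[0,0,0],255]]'

```text
time_s: 4.6
tcp_pos: [0.5869, 0.0366, 0.2061]
eef_rot: [-180.0, -0.0, 141.8]
contact_force: [0.8, -0.0, -1.9]
gripper_width: 0.0236
```

Run:
```python
from h import *
for i in range(2):
    s=r.get_state();print(s['time_s'],s['tcp_pos'],s['eef_rot'],s['gripper_width'],s['contact_force'])
    cap('side','side2.png')
# target in tray: scraper centre at tray centre offset
tc=np.array([.5252,.2829]); ty=10.6
h=tc+R.from_euler('z',ty,degrees=True).apply([0,.025,0])[:2]; print(h)
p,q=s['tcp_pos'],R.from_euler('xyz',s['eef_rot'],degrees=True)
e=plan(p+[0,0,.08],q,3,255); e=plan([*h,.285],down(ty+180),11,255,e); plan([*h,p[2]-.0135],down(ty+180),5,255,e)
```

```text
4.6 [0.58686601 0.03655594 0.20608718] [-1.79996458e+02 -5.25718948e-03  1.41834140e+02] 0.023550496456731927 [ 0.84290679 -0.0181712  -1.85114274]
4.65 [0.58686097 0.03651346 0.20608455] [-1.79995011e+02 -3.79436082e-03  1.41831644e+02] 0.02386867807562116 [-0.43130726 -0.38306569 -1.21905798]
[0.52060122 0.30747338]
[[[0, 0, -0.0267], [0.0, 0.0, 0.0], 255], [[0, 0, -0.0266], [0.0, 0.0, 0.0], 255], [[0, 0, -0.0267], [0.0, 0.0, 0.0], 255]]
[[[0.02, 0.0156, 0.0001], [0, 0, -4.4], 255], [[0.0187, 0.0172, 0.0001], [0, 0, -4.5], 255], [[0.0173, 0.0185, 0.0001], [0, 0, -4.4], 255], [[0.0158, 0.0198, 0.0001], [0, 0, -4.4], 255], [[0.0142, 0.021, 0.0001], [0, 0, -4.5], 255], [[0.0126, 0.022, 0.0001], [0.0, 0, -4.4], 255], [[0.0108, 0.0229, 0.0001], [0.0, 0, -4.4], 255], [[0.0091, 0.0237, 0.0001], [0.0, 0, -4.5], 255], [[0.0072, 0.0243, 0.0001], [0.0, 0, -4.4], 255], [[0.0052, 0.0248, 0.0001], [0.0, 0, -4.4], 255], [[0.0034, 0.0252, 0.0001], [0.0, 0, -4.5], 255]]
[[[0, 0, 0.0185], [0.0, 0, 0.0], 255], [[0, 0, 0.0185], [0.0, 0, 0.0], 255], [[0, 0, 0.0185], [0.0, 0, 0.0], 255], [[0, 0, 0.0185], [0.0, 0, 0.0], 255], [[0, 0, 0.0184], [0.0, 0, 0.0], 255]]
```

Gripped (24 mm). I'll lift it, carry it to the tray and lower it.

Emit:
carry_out --plan '[[[0,0,-0.027],[0,0,0],255],[[0,0,-0.027],[0,0,0],255],[[0,0,-0.027],[0,0,0],255],[[0.02,0.0156,0],[0,0,-4.4],255],[[0.0187,0.0172,0],[0,0,-4.5],255],[[0.0173,0.0185,0],[0,0,-4.4],255],[[0.0158,0.0198,0],[0,0,-4.4],255],[[0.0142,0.021,0],[0,0,-4.5],255],[[0.0126,0.022,0],[0,0,-4.4],255],[[0.0108,0.0229,0],[0,0,-4.4],255],[[0.0091,0.0237,0],[0,0,-4.5],255],[[0.0072,0.0243,0],[0,0,-4.4],255]]'

```text
time_s: 5.7
tcp_pos: [0.5321, 0.2593, 0.2872]
eef_rot: [180.0, -0.0, -178.0]
contact_force: [0.4, -0.4, -1.3]
gripper_width: 0.0234
```

Emit:
carry_out --plan '[[[0.0052,0.0248,0],[0,0,-4.4],255],[[0.0034,0.0252,0],[0,0,-4.5],255],[[0,0,0.0185],[0,0,0],255],[[0,0,0.0185],[0,0,0],255],[[0,0,0.0185],[0,0,0],255],[[0,0,0.0185],[0,0,0],255],[[0,0,0.01],[0,0,0],255],[[0,0,0],[0,0,0],255],[[0,0,0],[0,0,0],255]]'

```text
time_s: 6.45
tcp_pos: [0.5207, 0.3075, 0.2031]
eef_rot: [-180.0, -0.0, -169.4]
contact_force: [0.7, 0.7, -0.1]
gripper_width: 0.0238
```

Run:
```python
from h import *
im=cap('side','side3.png')
s=r.get_state();print(s['time_s'],s['tcp_pos'],s['eef_rot'],s['gripper_width'],s['contact_force'],s['joints'].round(1))
cv2.imwrite('pics/s3.png',cv2.resize(im[140:350,130:400,::-1],None,fx=2.8,fy=2.8))
```

```text
6.5 [0.5209378  0.30773633 0.20387272] [ 1.79988727e+02  3.87877019e-02 -1.69354345e+02] 0.02377359727162125 [ 0.11255836 -0.09834562 -1.58426577] [  49.1   25.3  -21.6    0.   -43.  -128.4]
```

View pics/s3.png

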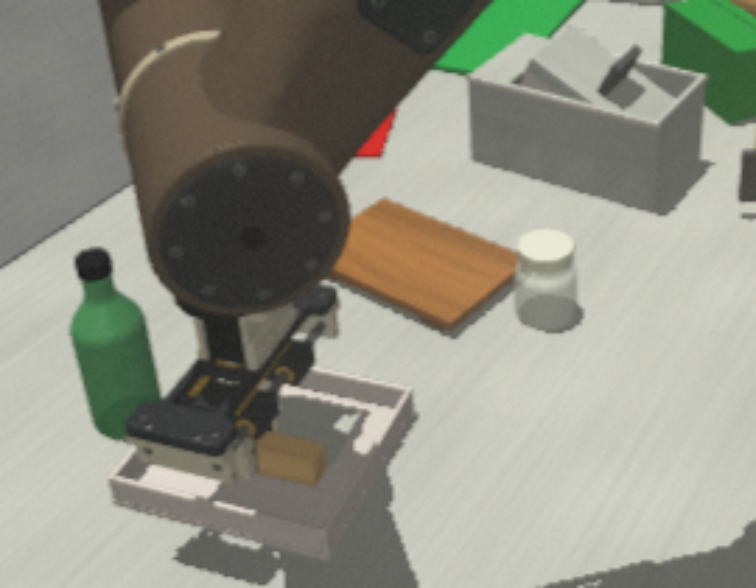

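The scraper is above the tray floor and clear of the walls. I'll lower it 12 mm, release it and retreat.

Emit:
carry_out --plan '[[[0,0,0.006],[0,0,0],255],[[0,0,0.0065],[0,0,0],255],[[0,0,0],[0,0,0],255],[[0,0,0],[0,0,0],255],[[0,0,0],[0,0,0],140],[[0,0,0],[0,0,0],140],[[0,0,0],[0,0,0],140],[[0,0,0],[0,0,0],140],[[0,0,0],[0,0,0],140],[[0,0,0],[0,0,0],140]]'

```text
time_s: 7.33
tcp_pos: [0.5206, 0.3075, 0.1907]
eef_rot: [180.0, 0.0, -169.4]
contact_force: [-0.3, -0.7, 0.2]
gripper_width: 0.0393
```

Emit:
carry_out --plan '[[[0,0,-0.01],[0,0,0],140],[[0,0,-0.02],[0,0,0],140],[[0,0,-0.03],[0,0,0],140],[[0,0,-0.04],[0,0,0],140],[[0,0,-0.04],[0,0,0],140],[[0,0,-0.04],[0,0,0],140],[[0,-0.04,-0.01],[0,0,0],140],[[0,-0.04,-0.01],[0,0,0],140],[[0,-0.04,-0.01],[0,0,0],140],[[0,-0.04,-0.01],[0,0,0],140],[[0,0,0],[0,0,0],140]]'

```text
time_s: 8.25
tcp_pos: [0.5505, 0.1451, 0.4142]
eef_rot: [180.0, 0.2, -169.5]
contact_force: [-0.2, 1.7, 0.1]
gripper_width: 0.0395
```

Run:
```python
from h import *
im=cap('side','side4.png'); im2=cap('scene','scene4.png'); im3=cap('wrist','wrist4.png')
s=r.get_state();print(s['time_s'],s['tcp_pos'],s['eef_rot'],s['gripper_width'],s['contact_force'],s['joints'].round(1))
a=cv2.resize(im[230:340,160:300,::-1],(400,314)); b=cv2.resize(im2[170:270,360:487,::-1],(400,314)); 
cv2.imwrite('pics/s4.png',np.hstack([a,b]))
```

```text
8.4 [0.54998598 0.14956782 0.41144244] [ 1.79966493e+02  5.32091709e-02 -1.69455207e+02] 0.039401042908899064 [-0.51324912  0.4883398  -0.04172604] [  34.9   10.4  -12.3   -0.   -67.2 -114.3]
```

View pics/s4.png

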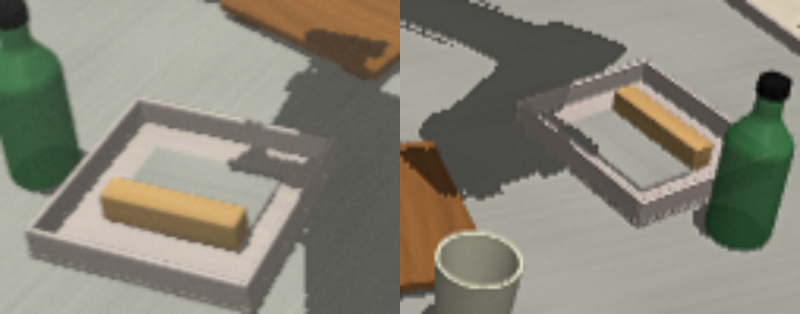

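The scraper lies flat in the tray, released. Next I'll move above the well with the grasp yaw for a close view of the tin.

Run:
```python
from h import *
plan([.505,-.195,.40],down(-91.7),12,140)
```

```text
[[[0.0089, -0.0275, 0.0009], [0, 0.0, -6.5], 140], [[0.012, -0.0264, 0.001], [0, 0.0, -6.5], 140], [[0.015, -0.0248, 0.0009], [0, 0.0, -6.4], 140], [[0.0175, -0.023, 0.0009], [0, 0.0, -6.5], 140], [[0.0201, -0.0209, 0.0009], [0, 0.0, -6.5], 140], [[0.0223, -0.0185, 0.001], [0, 0.0, -6.5], 140], [[0.0243, -0.0158, 0.0009], [0, 0.0, -6.5], 140], [[0.0259, -0.013, 0.0009], [0, 0.0, -6.4], 140], [[0.0271, -0.01, 0.001], [0, 0.0, -6.5], 140], [[0.0282, -0.0068, 0.0009], [0, 0.0, -6.5], 140], [[0.0287, -0.0037, 0.0009], [0, 0.0, -6.5], 140], [[0.0289, -0.0003, 0.0009], [0, 0.0, -6.5], 140]]
```

Emit:
carry_out --plan '[[[0.0089,-0.0275,0.001],[0,0,-6.5],140],[[0.012,-0.0264,0.001],[0,0,-6.5],140],[[0.015,-0.0248,0.001],[0,0,-6.4],140],[[0.0175,-0.023,0.001],[0,0,-6.5],140],[[0.0201,-0.0209,0.001],[0,0,-6.5],140],[[0.0223,-0.0185,0.001],[0,0,-6.5],140],[[0.0243,-0.0158,0.001],[0,0,-6.5],140],[[0.0259,-0.013,0.001],[0,0,-6.4],140],[[0.0271,-0.01,0.001],[0,0,-6.5],140],[[0.0282,-0.0068,0.001],[0,0,-6.5],140],[[0.0287,-0.0037,0.001],[0,0,-6.5],140],[[0.0289,0,0.001],[0,0,-6.5],140]]'

```text
time_s: 9.4
tcp_pos: [0.5055, -0.1943, 0.3984]
eef_rot: [180.0, 0.0, -91.1]
contact_force: [1.4, -0.4, 0.4]
gripper_width: 0.0393
```

Emit:
carry_out --plan '[[[0,0,0],[0,0,0],140],[[0,0,0],[0,0,0],140]]'

```text
time_s: 9.57
tcp_pos: [0.5055, -0.1945, 0.3981]
eef_rot: [179.9, 0.0, -91.6]
contact_force: [-0.2, 0.5, 0.7]
gripper_width: 0.0397
```

Run:
```python
from h import *
im=cap('wrist','wrist5.png')
s=r.get_state();print(s['time_s'],s['tcp_pos'],s['eef_rot'],s['joints'].round(1))
cv2.imwrite('pics/w5.png',cv2.resize(im[0:240,140:500,::-1],None,fx=2.2,fy=2.2,interpolation=cv2.INTER_CUBIC))
```

```text
9.6167 [ 0.50560812 -0.19380481  0.39821545] [ 1.79944958e+02  1.14014739e-02 -9.16529529e+01] [ -0.2   8.3 -16.7  -0.  -65.1  -1.4]
```

View pics/w5.png

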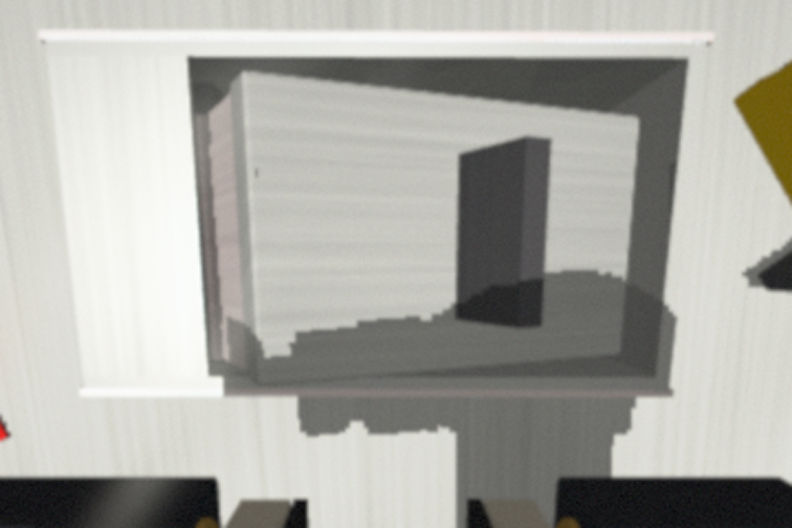

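w5 (2.2x crop) gives a clear view. The mouth corners are at (190,57), (688,59), (657,377) and (210,377). The lid corners are at (243,72), (259,383), (638,117) and (621,354). The tab top runs from (527-550,138) to (521-542,327). I'll fit the well and the tin from this.

```bash
cat > fit2.py <<'E'
from fit import *
C['x']=cal('wrist5.png'); px0=px
import fit as F
def px2(k,u,v): return (140+u/2.2-.27,v/2.2-.27) if k=='x' else px0(k,u,v)
F.px=px2; F.C['x']=C['x']
wx=[('x',190,57,90,-58,112),('x',688,59,-90,-58,112),('x',657,377,-90,58,112),('x',210,377,90,58,112),('x',38,33,140,-64,112),('x',713,34,-96,-64,112),('x',82,395,140,64,112),('x',672,395,-96,64,112)]
for o in (wx,O['well'][0],wx+O['well'][0]):
    p,e=fit(o,[.5,-.27,-.05]); print('well',p[:2].round(4),np.degrees(p[2]).round(2)); 
    if o is wx: print(e.round(1).tolist()); pw=p
T=[(243,72,84,-50,80),(259,383,84,50,80),(638,117,-84,-50,80),(621,354,-84,50,80),(527,137,5,-30,120),(521,327,5,30,120),(550,139,-5,-30,120),(542,327,-5,30,120),(458,153,5,-30,80),(457,318,5,30,80)]
P=np.array([t[2:] for t in T])/1000; uv=np.array([px2('x',*t[:2]) for t in T])
def res(q):
    W=R.from_euler('ZYX',q[3:]).apply(P)+q[:3]; return (proj(C['x'],W)-uv).ravel()
s=least_squares(res,[.47,-.27,.04,-.03,-.45,0]); q=s.x
print('tin',q[:3].round(4),np.degrees(q[3:]).round(2)); print(res(q).reshape(-1,2).round(1).tolist())
Rt=R.from_euler('ZYX',q[3:]); Rw=R.from_euler('z',pw[2])
for n,l in dict(tab=[0,0,120],corner=[84,0,0],bl=[-84,0,0],lidl=[-84,0,80]).items():
    W=Rt.apply(np.array(l)/1000)+q[:3]; print(n,W.round(4),'in well',(Rw.inv().apply(W-[pw[0],pw[1],0])*1000).round(1))
E
python3 fit2.py
```

```text
well [ 0.4846 -0.2739] -1.72
[[-0.3, -0.0], [0.5, -0.4], [-0.5, -0.1], [0.1, -0.5], [4.6, 2.2], [-2.4, 2.6], [2.6, -2.1], [-1.3, -1.7]]
well [ 0.4854 -0.2728] -1.73
well [ 0.4848 -0.2736] -1.79
tin [ 0.508  -0.2693  0.04  ] [ -1.25 -26.39   0.22]
[[0.5, -1.0], [1.2, 1.5], [0.6, -0.2], [-0.2, 0.2], [-0.5, -0.3], [-1.2, -0.1], [0.4, -0.2], [-0.2, -0.8], [0.1, 0.7], [-0.7, 0.3]]
tab [ 0.4547 -0.2686  0.1475] in well [-30.1   4.4 147.5]
corner [ 0.5832 -0.271   0.0774] in well [98.5  5.9 77.4]
bl [ 0.4328 -0.2677  0.0027] in well [-52.    4.7   2.7]
lidl [ 0.3972 -0.2672  0.0744] in well [-87.6   4.1  74.4]
```

The fit is consistent: tilt 26.4°, corner at x=98.5, z=77 in the well frame, y offset +4.4 mm. I'll plan the tilted pre-grasp.

```bash
cat >> h.py <<'E'
TIN=(np.array([.508,-.2693,.04]),R.from_euler('ZYX',[-1.25,-26.39,.22],degrees=True))
WELL=(np.array([.4847,-.2737,0]),R.from_euler('z',-1.74,degrees=True))
FLIP=R.from_matrix([[0,-1,0],[-1,0,0],[0,0,-1]])   # tool axes in tin frame
E
python3 - <<'E'
from h import *
q=TIN[1]*FLIP; f=lambda h:TIN[0]+TIN[1].apply([0,0,h])
e=plan(f(.323),q,10,140); plan(f(.263),q,5,140,e)
print(f(.323),f(.263),q.as_euler('xyz',degrees=True))
E
```

```text
[[[0.0078, 0.0139, 0.0069], [2.6, 0, 0], 140], [[0.0077, 0.0142, 0.0063], [2.7, -0.1, -0.1], 140], [[0.0078, 0.0145, 0.0055], [2.6, 0.0, 0], 140], [[0.0077, 0.0147, 0.0049], [2.7, 0, -0.1], 140], [[0.0078, 0.0149, 0.0043], [2.6, -0.1, 0], 140], [[0.0077, 0.0152, 0.0035], [2.7, 0.0, -0.1], 140], [[0.0077, 0.0152, 0.0028], [2.6, 0, 0], 140], [[0.0077, 0.0154, 0.0021], [2.7, 0, -0.1], 140], [[0.0077, 0.0155, 0.0013], [2.6, -0.1, 0], 140], [[0.0077, 0.0156, 0.0007], [2.6, 0.0, -0.1], 140]]
[[[0, 0, 0.012], [0.0, 0.0, 0.0], 140], [[0, 0, 0.012], [0.0, 0.0, 0.0], 140], [[0, 0, 0.012], [0.0, 0.0, 0.0], 140], [[0, -0.0001, 0.012], [0.0, 0.0, 0.0], 140], [[0, 0.0, 0.012], [0.0, 0.0, 0.0], 140]]
[ 0.3644415  -0.26740807  0.32933783] [ 0.39110872 -0.26775951  0.27559086] [-153.60983183    0.19707356  -91.15221427]
```

Emit:
carry_out --plan '[[[0.0078,0.0139,0.0069],[2.6,0,0],140],[[0.0077,0.0142,0.0063],[2.7,0,-0.1],140],[[0.0078,0.0145,0.0055],[2.6,0,0],140],[[0.0077,0.0147,0.0049],[2.7,0,-0.1],140],[[0.0078,0.0149,0.0043],[2.6,0,0],140],[[0.0077,0.0152,0.0035],[2.7,0,-0.1],140],[[0.0077,0.0152,0.0028],[2.6,0,0],140],[[0.0077,0.0154,0.0021],[2.7,0,-0.1],140],[[0.0077,0.0155,0.0013],[2.6,0,0],140],[[0.0077,0.0156,0.0007],[2.6,0,-0.1],140],[[0,0,0],[0,0,0],140],[[0,0,0],[0,0,0],140]]'

```text
time_s: 10.62
tcp_pos: [0.3643, -0.2676, 0.3299]
eef_rot: [-153.6, -0.1, -91.1]
contact_force: [0.2, 0.5, 0.1]
gripper_width: 0.0394
```

Run:
```python
from h import *
s=r.get_state();print(s['time_s'],s['tcp_pos'],s['eef_rot'],s['joints'].round(1),s['contact_force'])
im=cap('wrist','wrist6.png')
q=TIN[1]*FLIP; f=lambda h:TIN[0]+TIN[1].apply([0,0,h]); plan(f(.263),q,6,140)
```

```text
10.6167 [ 0.36426769 -0.26763851  0.32993411] [-1.53601377e+02 -6.07982340e-02 -9.11235559e+01] [-14.6  -2.8 -36.8 -11.5 -30.8  22.1] [0.22339256 0.52356401 0.05202345]
[[[-0.0001, 0.0001, 0.0101], [0, 0, 0.0], 140], [[-0.0001, 0.0002, 0.0101], [0, -0.1, 0.1], 140], [[0, 0.0001, 0.0101], [0, 0, 0], 140], [[-0.0001, 0.0002, 0.0101], [0, -0.1, 0.0], 140], [[-0.0001, 0.0001, 0.0101], [0, 0.0, 0.1], 140], [[0, 0.0002, 0.0101], [0, 0, 0], 140]]
```

Emit:
carry_out --plan '[[[0,0.0001,0.01],[0,0,0],140],[[0,0.0001,0.01],[0,0,0],140],[[0,0.0001,0.01],[0,0,0],140],[[0,0.0001,0.01],[0,0,0],140],[[0,0.0001,0.01],[0,0,0],140],[[0,0,0.01],[0,0,0],140],[[0,0,0],[0,0,0],140],[[0,0,0],[0,0,0],140]]'

```text
time_s: 11.33
tcp_pos: [0.3907, -0.2689, 0.2749]
eef_rot: [-153.7, -0.1, -91.1]
contact_force: [-0.3, -0.9, 1.1]
gripper_width: 0.0396
```

Emit:
carry_out --plan '[[[0,0,0],[0,0,0],210],[[0,0,0],[0,0,0],210],[[0,0,0],[0,0,0],255],[[0,0,0],[0,0,0],255],[[0,0,0],[0,0,0],255],[[0,0,0],[0,0,0],255],[[0,0,0],[0,0,0],255],[[0,0,0],[0,0,0],255],[[0,0,0],[0,0,0],255],[[0,0,0],[0,0,0],255]]' --grip_force 50

```text
time_s: 12.17
tcp_pos: [0.3908, -0.269, 0.2764]
eef_rot: [-153.5, -0.1, -91.1]
contact_force: [-1.1, 1.5, 5.5]
gripper_width: 0.0102
```

Run:
```python
from h import *
s=r.get_state();print(s['time_s'],s['tcp_pos'],s['eef_rot'],s['contact_force'],s['moment'],s['gripper_width'])
im=cap('wrist','wrist7.png')
s=r.get_state();print(s['time_s'],s['tcp_pos'],s['eef_rot'],s['contact_force'],s['moment'],s['gripper_width'])
cv2.imwrite('pics/w7.png',cv2.resize(im[100:400,120:520,::-1],None,fx=2,fy=2,interpolation=cv2.INTER_CUBIC))
```

```text
12.1667 [ 0.39080036 -0.2689988   0.27639677] [-1.53541020e+02 -1.48686829e-01 -9.10737511e+01] [-1.11002603  1.5185537   5.46526044] [0.4837834  1.43071035 0.05123958] 0.010153173964490397
12.2167 [ 0.39082589 -0.26901425  0.27640031] [-1.53538925e+02 -1.49134230e-01 -9.10755063e+01] [-1.08154492  0.92685111  5.47953906] [0.42903447 1.43103018 0.09645514] 0.009423825252631753
```

Gripped on the tab (10 mm) with small forces. I'll generate the levelling path, keeping the corner centred in its clearance corridor.

```bash
cat >> h.py <<'E'
def tinpose():
    s=r.get_state(); q=R.from_euler('xyz',s['eef_rot'],degrees=True); Rt=q*FLIP.inv()
    return s['tcp_pos']-Rt.apply([0,0,.263]),Rt
def corr(th,zc=.079):
    t=np.radians(th); a=zc-.074; low=-.09+.168*np.cos(t)+.08*np.sin(t)
    up=.09+(.106-zc)*np.tan(t); up=min(up,.09+a/np.tan(t)) if th>.5 else .09
    return (low+min(up,.09+(.106-zc)*np.tan(t)))/2
def level(ths,zc=.079,y1=0.):
    s=r.get_state(); p=s['tcp_pos'];q=R.from_euler('xyz',s['eef_rot'],degrees=True)
    t0,R0=tinpose(); Rw=WELL[1].inv()*R0; e0=Rw.as_euler('ZYX',degrees=True); c0=WELL[1].inv().apply(t0+R0.apply([.084,0,0])-WELL[0])
    print('corner mm',(c0*1000).round(1),'ZYX',e0.round(2),'F',s['contact_force'].round(1),'M',s['moment'].round(2),'t',s['time_s'])
    rows=[];n=len(ths)
    for i,th in enumerate(ths,1):
        f=i/n; Rn=WELL[1]*R.from_euler('ZYX',[e0[0]*(1-f),-th,e0[2]*(1-f)],degrees=True)
        x=corr(th,zc)+(c0[0]-corr(-e0[1],zc))*(1-f)
        c=WELL[0]+WELL[1].apply([x,c0[1]+(y1-c0[1])*f,c0[2]+(zc-c0[2])*f])
        tp=c+Rn.apply([-.084,0,.263]); qt=Rn*FLIP
        sh=q.inv().apply(tp-p).round(4); tu=np.degrees((q.inv()*qt).as_rotvec()).round(1)
        rows.append([sh.tolist(),tu.tolist(),255]); p=p+q.apply(sh); q=q*R.from_rotvec(np.radians(tu))
    print(json.dumps(rows).replace('-0.0,','0,').replace('-0.0]','0]'))
E
python3 -c "
from h import *
for t in (26.4,20,15,10,5,0): print(t,corr(t).round(4))
level([26.4,26.2,25.5,24.5,23.5,22],y1=.003)"
```

```text
26.4 0.0981
20 0.0975
15 0.0951
10 0.0921
5 0.0883
0 0.084
corner mm [98.4  3.5 78.4] ZYX [  0.74 -26.46  -0.17] F [-1.1  0.9  5.5] M [0.43 1.43 0.1 ] t 12.2167
[[[-0.0002, -0.0003, -0.0002], [-0.1, 0.0, 0.1], 255], [[-0.0002, -0.0009, -0.0004], [-0.2, 0.1, 0.1], 255], [[-0.0002, -0.0034, -0.001], [-0.7, 0, 0.1], 255], [[-0.0001, -0.0048, -0.0015], [-1.0, 0.0, 0.1], 255], [[-0.0002, -0.0048, -0.0015], [-1.0, 0.0, 0.2], 255], [[-0.0002, -0.0065, -0.0023], [-1.5, 0.0, 0.1], 255]]
```

Emit:
carry_out --plan '[[[0,-0.0004,-0.0008],[0,0,0],255],[[0,-0.0004,-0.0008],[0,0,0],255],[[0,0,0],[0,0,0],255]]'

```text
time_s: 12.47
tcp_pos: [0.3899, -0.2687, 0.277]
eef_rot: [-153.7, -0.1, -91.1]
contact_force: [0.0, -1.0, -3.7]
gripper_width: 0.0097
```

```bash
python3 -c "
from h import *
level([26.2,25.5,24.7,23.8,22.8,21.7,20.6,19.5],zc=.080,y1=.002)"
```

```text
corner mm [96.9  4.1 78.4] ZYX [  0.69 -26.28  -0.09] F [ 0.  -1.  -3.7] M [ 0.04  2.22 -0.  ] t 12.4667
[[[0.0, -0.0007, -0.0002], [-0.1, 0.0, 0.1], 255], [[0.0001, -0.0037, -0.001], [-0.7, 0.1, 0.1], 255], [[0, -0.0038, -0.0013], [-0.8, 0, 0.0], 255], [[0.0, -0.0042, -0.0015], [-0.9, 0.0, 0.1], 255], [[0.0001, -0.0047, -0.0016], [-1.0, 0.0, 0.1], 255], [[0.0, -0.005, -0.0018], [-1.1, 0.0, 0.1], 255], [[0.0, -0.005, -0.0018], [-1.1, 0.1, 0.0], 255], [[0.0001, -0.005, -0.0019], [-1.1, 0, 0.1], 255]]
```

Emit:
carry_out --plan '[[[0,-0.0007,-0.0004],[-0.1,0,0.1],255],[[0.0001,-0.0037,-0.0012],[-0.7,0.1,0.1],255],[[0,-0.0038,-0.0013],[-0.8,0,0],255],[[0,-0.0042,-0.0015],[-0.9,0,0.1],255],[[0.0001,-0.0047,-0.0016],[-1.0,0,0.1],255],[[0,-0.005,-0.0018],[-1.1,0,0.1],255],[[0,-0.005,-0.0018],[-1.1,0.1,0],255],[[0.0001,-0.005,-0.0019],[-1.1,0,0.1],255],[[0,0,0],[0,0,0],255]]'

```text
time_s: 13.22
tcp_pos: [0.4165, -0.2699, 0.3018]
eef_rot: [-160.5, -0.1, -91.7]
contact_force: [-0.3, -0.7, -4.2]
gripper_width: 0.0099
```

```bash
python3 -c "
from h import *
level([18.4,17.2,16,14.8,13.6,12.4,11.2,10],zc=.080,y1=.001)"
```

```text
corner mm [98.8  1.5 82.1] ZYX [  0.1  -19.55  -0.11] F [-0.3 -0.7 -4.2] M [0.04 1.76 0.01] t 13.2167
[[[0.0001, -0.0045, -0.0016], [-1.1, 0, 0.0], 255], [[0.0001, -0.0047, -0.0017], [-1.2, 0, 0.0], 255], [[0.0001, -0.0047, -0.0017], [-1.2, 0, 0.0], 255], [[0.0001, -0.0047, -0.0017], [-1.2, 0, 0.0], 255], [[0.0001, -0.0046, -0.0016], [-1.2, -0.1, 0.1], 255], [[0.0001, -0.0045, -0.0017], [-1.2, 0.0, 0], 255], [[0.0001, -0.0046, -0.0016], [-1.2, 0.0, 0], 255], [[0.0001, -0.0045, -0.0017], [-1.2, 0.0, 0], 255]]
```

Emit:
carry_out --plan '[[[0.0001,-0.0033,-0.0009],[-1.1,0,0],255],[[0.0001,-0.0047,-0.0017],[-1.2,0,0],255],[[0.0001,-0.0047,-0.0017],[-1.2,0,0],255],[[0.0001,-0.0047,-0.0017],[-1.2,0,0],255],[[0.0001,-0.0048,-0.0018],[-1.2,0,0],255],[[0.0001,-0.0048,-0.0019],[-1.2,0,0],255],[[0.0001,-0.0049,-0.0019],[-1.2,0,0],255],[[0.0001,-0.0049,-0.0019],[-1.2,0,0],255],[[0,0,0],[0,0,0],255]]'

```text
time_s: 13.97
tcp_pos: [0.4484, -0.2717, 0.3242]
eef_rot: [-169.9, -0.1, -91.7]
contact_force: [0.7, -0.4, -3.9]
gripper_width: 0.0099
```

```bash
python3 -c "
from h import *
level([8.8,7.6,6.4,5.2,4,2.8,1.4,0],zc=.080,y1=.0)"
```

```text
corner mm [92.4  0.6 80. ] ZYX [  0.07 -10.08  -0.1 ] F [ 0.7 -0.4 -3.9] M [-0.03  0.8  -0.02] t 13.9667
[[[0.0001, -0.005, -0.002], [-1.3, 0, 0.0], 255], [[0.0001, -0.0046, -0.0018], [-1.2, 0, 0.0], 255], [[0.0002, -0.0046, -0.0018], [-1.2, 0, 0.0], 255], [[0.0001, -0.0046, -0.0019], [-1.2, 0, 0.0], 255], [[0.0001, -0.0045, -0.0017], [-1.2, -0.1, 0.0], 255], [[0.0001, -0.0044, -0.0018], [-1.2, 0.0, 0.0], 255], [[0.0002, -0.0052, -0.0021], [-1.4, 0.0, 0.0], 255], [[0.0001, -0.0052, -0.002], [-1.4, 0, 0.1], 255]]
```

Exactly on track and free of contact. I'll finish levelling and hold.

Emit:
carry_out --plan '[[[0.0001,-0.005,-0.002],[-1.3,0,0],255],[[0.0001,-0.0046,-0.0018],[-1.2,0,0],255],[[0.0002,-0.0046,-0.0018],[-1.2,0,0],255],[[0.0001,-0.0046,-0.0019],[-1.2,0,0],255],[[0.0001,-0.0045,-0.0017],[-1.2,0,0],255],[[0.0001,-0.0044,-0.0018],[-1.2,0,0],255],[[0.0002,-0.0052,-0.0021],[-1.4,0,0],255],[[0.0001,-0.0052,-0.002],[-1.4,0,0.1],255],[[0,0,0],[0,0,0],255],[[0,0,0],[0,0,0],255],[[0,0,0],[0,0,0],255],[[0,0,0],[0,0,0],255]]'

```text
time_s: 14.97
tcp_pos: [0.4831, -0.2735, 0.3423]
eef_rot: [-180.0, -0.1, -91.8]
contact_force: [0.1, -0.4, -4.0]
gripper_width: 0.0099
```

Run:
```python
from h import *
level([0,0])
a=cap('scene','scene8.png'); b=cap('side','side8.png'); c=cap('wrist','wrist8.png')
A=cv2.resize(a[140:290,180:380,::-1],(400,300),interpolation=cv2.INTER_CUBIC);B=cv2.resize(b[120:270,230:430,::-1],(400,300),interpolation=cv2.INTER_CUBIC)
cv2.imwrite('pics/m8.png',np.hstack([A,B]))
```

```text
corner mm [82.5 -0.3 79.4] ZYX [-0.09 -0.03 -0.05] F [ 0.1 -0.4 -4. ] M [ 0.02  0.1  -0.05] t 14.9667
[[[0.0001, -0.0009, 0.0002], [0, 0, 0], 255], [[0.0, -0.0007, 0.0001], [0, -0.1, -0.1], 255]]
```

View pics/m8.png

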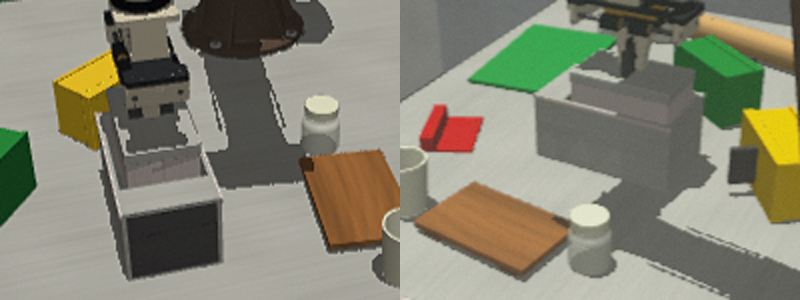

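The tin is level inside the well and free (the force reading is its weight only). Next I'll lift it out and plan the carry.

Run:
```python
from h import *
s=r.get_state(); p=s['tcp_pos']+[.001,0,0]
e=plan(p+[0,0,.14],down(-91.8),6,255); st=[.5639,.0039]
e=plan([*st,.46],down(-97.8),11,255,e); plan([*st,.295],down(-97.8),6,255,e)
```

```text
[[[0.0, -0.0002, -0.0233], [0, 0, 0], 255], [[0.0, -0.0002, -0.0234], [0, 0, 0], 255], [[0.0001, -0.0001, -0.0233], [0, 0, 0], 255], [[0, -0.0002, -0.0233], [0, 0, 0], 255], [[0, -0.0002, -0.0234], [0, -0.1, 0], 255], [[0, -0.0002, -0.0233], [0, 0.0, 0], 255]]
[[[-0.0254, -0.0064, 0.0021], [0, 0.0, 0.5], 255], [[-0.0255, -0.0062, 0.002], [0, 0.0, 0.6], 255], [[-0.0256, -0.006, 0.0021], [0, 0.0, 0.5], 255], [[-0.0256, -0.0057, 0.0021], [0, 0.0, 0.6], 255], [[-0.0257, -0.0055, 0.0021], [0, 0.0, 0.5], 255], [[-0.0257, -0.0052, 0.002], [0, 0.0, 0.6], 255], [[-0.0258, -0.005, 0.0021], [0, 0.0, 0.5], 255], [[-0.0258, -0.0047, 0.0021], [0, 0.0, 0.5], 255], [[-0.0259, -0.0045, 0.0021], [0, 0.0, 0.6], 255], [[-0.0259, -0.0042, 0.002], [0, 0.0, 0.5], 255], [[-0.0259, -0.004, 0.0021], [0, 0.0, 0.6], 255]]
[[[0.0, 0.0, 0.0275], [0, 0.0, 0], 255], [[0.0, 0.0, 0.0275], [0, 0.0, 0], 255], [[0.0001, 0.0, 0.0275], [0, 0.0, 0], 255], [[0, 0.0, 0.0275], [0, 0.0, 0], 255], [[0.0, 0.0, 0.0275], [0, 0.0, 0], 255], [[0.0, 0.0, 0.0275], [0, 0.0, 0], 255]]
```

Emit:
carry_out --plan '[[[0,-0.001,0],[0,0,0],255],[[0,0,-0.008],[0,0,0],255],[[0,0,-0.016],[0,0,0],255],[[0,0,-0.022],[0,0,0],255],[[0,0,-0.024],[0,0,0],255],[[0,0,-0.024],[0,0,0],255],[[0,0,-0.024],[0,0,0],255],[[0,0,-0.018],[0,0,0],255],[[0,0,-0.004],[0,0,0],255],[[0,0,0],[0,0,0],255]]'

```text
time_s: 15.95
tcp_pos: [0.4846, -0.2735, 0.4841]
eef_rot: [-179.8, -0.1, -91.8]
contact_force: [-0.4, 0.6, -5.1]
gripper_width: 0.0096
```

Emit:
carry_out --plan '[[[-0.012,-0.003,0.001],[0,0,0.5],255],[[-0.0255,-0.0062,0.002],[0,0,0.6],255],[[-0.0256,-0.006,0.002],[0,0,0.5],255],[[-0.0256,-0.0057,0.002],[0,0,0.6],255],[[-0.0257,-0.0055,0.002],[0,0,0.5],255],[[-0.0257,-0.0052,0.002],[0,0,0.6],255],[[-0.0258,-0.005,0.002],[0,0,0.5],255],[[-0.0258,-0.0047,0.002],[0,0,0.5],255],[[-0.0259,-0.0045,0.002],[0,0,0.6],255],[[-0.0259,-0.0042,0.002],[0,0,0.5],255],[[-0.0259,-0.004,0.002],[0,0,0.6],255],[[-0.013,-0.003,0.001],[0,0,0],255]]'

```text
time_s: 16.95
tcp_pos: [0.5651, 0.0056, 0.458]
eef_rot: [179.8, -0.1, -97.8]
contact_force: [0.1, 0.7, -3.9]
gripper_width: 0.0099
```

Emit:
carry_out --plan '[[[0,0,0.01],[0,0,0],255],[[0,0,0.02],[0,0,0],255],[[0,0,0.024],[0,0,0],255],[[0,0,0.024],[0,0,0],255],[[0,0,0.02],[0,0,0],255],[[0,0,0.01],[0,0,0],255],[[0,0,0],[0,0,0],255],[[0,0,0],[0,0,0],255]]'

```text
time_s: 17.62
tcp_pos: [0.565, 0.0026, 0.352]
eef_rot: [179.9, -0.1, -97.8]
contact_force: [0.5, -0.2, -3.4]
gripper_width: 0.0097
```

Run:
```python
from h import *
s=r.get_state();print(s['tcp_pos'],s['eef_rot'],s['contact_force'],s['gripper_width'],s['time_s'])
plan([.5639,.0039,.292],down(-97.8),5,255)
a=cap('scene','scene9.png'); b=cap('side','side9.png')
A=cv2.resize(a[140:290,280:480,::-1],(400,300),interpolation=cv2.INTER_CUBIC);B=cv2.resize(b[130:280,190:390,::-1],(400,300),interpolation=cv2.INTER_CUBIC)
cv2.imwrite('pics/m9.png',np.hstack([A,B]))
```

```text
[0.56502471 0.00262111 0.35195863] [ 1.79948329e+02 -1.22706920e-01 -9.78189259e+01] [ 0.53110583 -0.21927817 -3.38869763] 0.00973078530128688 17.6167
[[[-0.0002, 0.0002, 0.012], [0.0, 0, 0], 255], [[-0.0003, 0.0003, 0.012], [0.0, 0, 0], 255], [[-0.0002, 0.0002, 0.012], [0.0, -0.1, 0], 255], [[-0.0003, 0.0003, 0.012], [0.0, 0.0, 0], 255], [[-0.0002, 0.0002, 0.012], [0.1, 0, 0], 255]]
```

Emit:
carry_out --plan '[[[-0.0002,0.0002,0.012],[0,0,0],255],[[-0.0002,0.0002,0.012],[0,0,0],255],[[-0.0002,0.0002,0.012],[0,0,0],255],[[-0.0003,0.0003,0.012],[0,0,0],255],[[-0.0002,0.0002,0.012],[0,0,0],255],[[0,0,0.003],[0,0,0],255],[[0,0,0.003],[0,0,0],255],[[0,0,0],[0,0,0],255],[[0,0,0],[0,0,0],255]]'

```text
time_s: 18.47
tcp_pos: [0.5645, 0.0043, 0.2872]
eef_rot: [-179.9, -0.0, -97.8]
contact_force: [0.5, 0.3, -3.7]
gripper_width: 0.0096
```

Run:
```python
from h import *
a=cap('scene','scene10.png'); b=cap('side','side10.png')
s=r.get_state();print(s['tcp_pos'],s['eef_rot'],s['contact_force'],s['time_s'])
A=cv2.resize(a[150:285,290:425,::-1],(400,400),interpolation=cv2.INTER_CUBIC);B=cv2.resize(b[150:285,205:340,::-1],(400,400),interpolation=cv2.INTER_CUBIC)
cv2.imwrite('pics/m10.png',np.hstack([A,B]))
```

```text
[0.56439856 0.00433433 0.2871556 ] [-1.79912377e+02 -3.19032347e-02 -9.78069420e+01] [ 0.46926089  0.1699313  -3.8937779 ] 18.5667
```

View pics/m10.png

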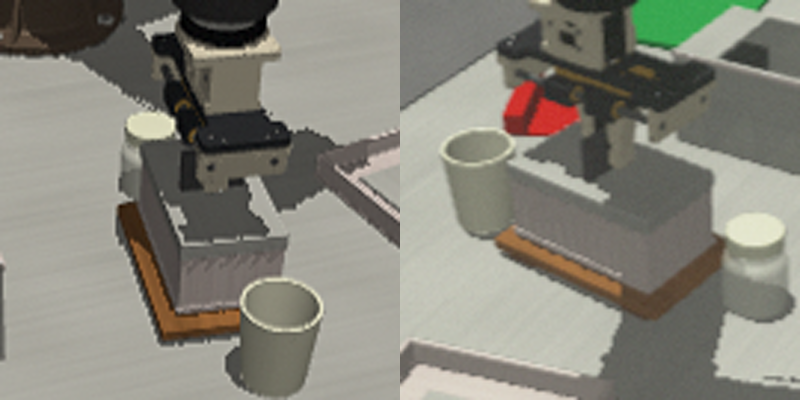

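The tin hovers squarely over the stand, a few mm up. I'll lower it to contact.

Emit:
carry_out --plan '[[[0,0,0.0015],[0,0,0],255],[[0,0,0.0015],[0,0,0],255],[[0,0,0.001],[0,0,0],255],[[0,0,0],[0,0,0],255],[[0,0,0],[0,0,0],255]]'

```text
time_s: 18.98
tcp_pos: [0.5641, 0.0042, 0.2829]
eef_rot: [-180.0, -0.1, -97.8]
contact_force: [-4.4, -0.8, 3.3]
gripper_width: 0.0097
```

Emit:
carry_out --plan '[[[0,0,0],[0,0,0],140],[[0,0,0],[0,0,0],140],[[0,0,0],[0,0,0],140],[[0,0,0],[0,0,0],140],[[0,0,0],[0,0,0],140],[[0,0,0],[0,0,0],140],[[0,0,0],[0,0,0],140]]'

```text
time_s: 19.57
tcp_pos: [0.5641, 0.0043, 0.2822]
eef_rot: [-180.0, -0.1, -97.8]
contact_force: [-0.1, -0.3, -0.0]
gripper_width: 0.0395
```

Emit:
carry_out --plan '[[[0,0,-0.006],[0,0,0],140],[[0,0,-0.012],[0,0,0],140],[[0,0,-0.02],[0,0,0],140],[[0,0,-0.03],[0,0,0],140],[[0,0,-0.03],[0,0,0],140],[[0,0,-0.03],[0,0,0],140],[[0.04,0,-0.01],[0,0,0],140],[[0.04,0,0],[0,0,0],140],[[0.04,0,0],[0,0,0],140],[[0.04,0,0],[0,0,0],140],[[0,0,0],[0,0,0],140],[[0,0,0],[0,0,0],140]]'

```text
time_s: 20.57
tcp_pos: [0.5417, -0.1561, 0.4208]
eef_rot: [-180.0, -0.1, -98.0]
contact_force: [0.0, 1.1, 0.5]
gripper_width: 0.0393
```

Run:
```python
from h import *
a=cap('scene','scene11.png'); b=cap('side','side11.png')
s=r.get_state();print(s['tcp_pos'],s['contact_force'],s['time_s'],s['gripper_width'])
a=a[:,:,::-1].copy();b=b[:,:,::-1].copy()
for im,c in((a,cal('scene11.png')),(b,cal('side11.png'))):   # overlay expected outlines: tin red, stand blue
    for p,yw,z,hx,hy,col in(([.5639,.0039],-7.8,.02,.084,.05,(0,0,255)),([.5639,.0039],-7.8,.1,.084,.05,(0,0,255)),([.5639,.0039],-7.8,.02,.1,.065,(255,0,0))):
        P=R.from_euler('z',yw,degrees=True).apply([[sx*hx,sy*hy,z] for sx,sy in((-1,-1),(1,-1),(1,1),(-1,1))])+[*p,0]
        cv2.polylines(im,[(proj(c,P)*16).round().astype(int)],True,col,1,cv2.LINE_AA,4)
A=cv2.resize(a[165:290,320:490],(544,400),interpolation=cv2.INTER_CUBIC);B=cv2.resize(b[175:345,150:350],(256*1,218))
B=cv2.resize(b[175:345,150:350],(400,340),interpolation=cv2.INTER_CUBIC);A=cv2.resize(A,(400,294))
cv2.imwrite('pics/m11.png',np.hstack([A,B[:294]]))
```

```text
[ 0.54225068 -0.15412909  0.42072292] [-0.23174621 -0.22269542  0.26833283] 20.6667 0.039304456230637476
```

View pics/m11.png

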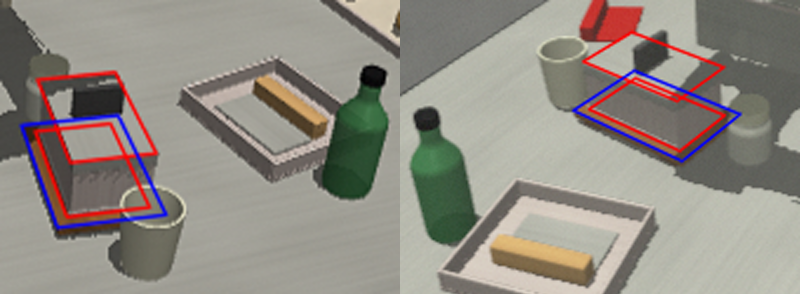

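The final view shows the tin upright on the stand with the lid on its expected outline. The scraper is flat in the tray, and the crock, jar and bottle are standing where they were. Handing in.

```bash
python3 -c "
from plant import r
print(r.close_job())"
```

```text
the job is handed in; nothing more can be done
None
```

The job is done and handed in at about 20.7 s of the 59 s allowed; the hand-in reports no verdict.

- **Scraper:** I gripped it by its handle and moved it from the stand into the tray. The picture after release shows it lying flat.
- **Tin:** I held it by its tab, lifted it about 1–2 mm off the ledge and turned it from 26.4° to about 0° while it was still in the well. During the turn the force readings showed only the tin's weight. Level, its underside was at about 79 mm, below the 105 mm limit. I then lifted it out and set it on the stand.

**Last checks:**
- **Tin and contact:** the tin's lid lines up with its expected outline on the stand to within a few millimetres by eye. It is upright, and the robot is well clear with no contact force.
- **Bystanders:** the crock, jar and bottle look unmoved in the pictures. I did not measure their positions again.
- **Tolerances:** the corner picks mostly fitted to 1–2 pixels (about 2–4 mm). A few were off by 3–5 pixels: one side-view corner of the well, one wrist-view corner of the tray, and the well's outer rim in the close-up.
- **During the turn:** one reading put the caught edge about 2–3 mm beyond the path I had planned. No contact showed, and I corrected it in the next move.

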